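Shut the damp box down on its seal and lock the hasp

TASK

Shut the damp box so that the clay inside stays moist: close the flap lid, swing the hasp over the turn staple, press the hasp down flat against the springy rubber seal and, while pressing, turn the staple's wing crosswise over the strap so that it alone holds the lid down. Leave the other things on the table where they are.

Things in the scene. Friction and masses are not known exactly. Their poses are not given: they have to be found in the camera images.
- damp_box: plywood box, 265 (x) x 240 (y) x 80 mm high, fixed; origin under it, 140 mm behind its front, which faces -x. Its top: a fixed front board (x from -140 to -30 mm) that carries the turn staple, behind it the hinged lid, in one plane when sealed. A rubber bulb seal holds the shut lid's front edge about 17 mm proud until pressed down. Bar handles stand 18 mm out from its sides
- lid (a joint): hinge of the flap lid (150 mm long from hinge to front edge, 238 wide, 12 thick, along the box's back edge): 0 = flush with the front board with the seal fully pressed, about 0.12 = resting on the seal, larger = open (front edge up). A stiff hinge: it stays where it is left above about 0.6 and sinks below that
- lid_hinge (a point): point on the lid's hinge line, middle of the width, in the plane of the lid's upper face; axes as the lid's (equal to the box's when shut, -x towards the front edge, z out of its upper face)
- lid_edge (a point): middle of the lid's front upper edge, 150 mm from the hinge line; axes as the lid's. The hasp's pin is here, the folded hasp covers the middle 48 mm of the lid
- hasp (a joint): hinge of the hasp strap on the lid's front edge: 0 = in line with the lid, pointing to the front; up to 2.8 = folded back over the lid; slightly negative (to -0.35) when it lies over the staple while the lid stands proud. Stiff enough to stay where it is left
- hasp_pin (a point): middle of the hasp's hinge pin, which runs along y, 4 mm above the lid's upper face and 4 mm behind its front edge; axes as the strap's
- hasp_end (a point): middle of the strap's solid end, 80 mm from the pin, mid-thickness; axes: -x from pin to end, z its upper face when shut. Steel strap 48 mm wide (y), 4 thick, 88 long plus a turned-up 9 mm lip. Its slot, 17 mm wide, runs from 22 to 72 mm from the pin. It can be held by its two long edges and swung
- wing (a joint): angle of the staple's wing about the vertical: 0 = in line with the hasp's slot (along the box's x), positive counter-clockwise from above, stops at -1.6 and 1.6; stiff, stays where it is left
- wing_grip (a point): centre of the wing, a steel thumb-piece 34 mm long (its x), 10 thick (y), 22 high, 72 mm before the box's origin; underside 5.5, top 27.5 mm above the front board, on a thin stem. Passes the slot within about 0.2 rad of 0. Turns across the strap only while the strap is pressed flat onto the board (nearly 20 N beside the wing); else the slot's sides stop it
- lidded_mug: bystander: white lidded mug, 75 x 100 x 111 mm, loose; origin under its centre
- glaze_jar: bystander: small glaze jar with a lid, 46 x 46 x 55 mm, loose; origin under its centre
- rose_saucer: bystander: shallow saucer, 124 x 33 mm, loose; origin under its centre
- cup: bystander: white handleless jar, 82 x 69 mm, loose; origin under its centre
- stilt: bystander: three-armed kiln stilt, 58 x 50 x 24 mm, loose; origin under its centre
- pigment: bystander: small pigment jar, 38 x 48 mm, loose; origin under its centre

How it is judged:
At the end, for the whole second after the job is handed in: The lid is held down on its seal (lid joint below 0.033 rad, its front edge within 5 mm of flush), the hasp lies flat over the staple (hasp joint between -0.12 and 0.05 rad) and the wing stands across the slot (more than 1.05 rad either way), all at rest (value of joint lid below 0.033 rad and value of joint hasp between -0.12 and 0.05 rad and (value of joint wing above 1.05 rad or value of joint wing below -1.05 rad) and velocity of joint each of wing, lid below 0.05 rad/s); the robot touches nothing.
It fails at once if a bystander is knocked or shifted by more than 30 mm (distance of any of lidded_mug, glaze_jar, rose_saucer, cup, stilt, pigment from where it was at the start of the episode above 0.03 m).
It also fails if it takes over 72 s, if anything falls off the work surface, if the arm or the gripper's body presses on something with over 40 N, if the wrist force passes 120 N, or if a joint passes its speed limit or range.

ROBOT

A 7-joint arm with a two-finger parallel gripper is mounted at the origin on the work surface; the furniture and walls round the work are solid. World frame = base frame: x ahead of the robot, y to its left, z up, the work surface at z = 0. Lengths are in m, angles in rad, forces in N, time in s.
With the tool pointing down it reaches from about 0.425 to 0.875 m from the base axis. Payload 4.7 kg.
Tool frame: the origin (TCP) lies between the finger pads; the fingertips stand 19 mm ahead of it and the grasp point (between the pads) is the TCP (ctrl.tip_extent is the distance from the TCP to the fingertips, in m); z points along the fingers, y is the line along which they close (so a half turn about z gives the same grasp; the last joint's range is limited). The gripper opens to 87 mm and grips with 3 to 60 N. Pads are 19 mm wide; open, the fingers measure 117 mm over their backs; the gripper's body (75 mm by 190 mm) begins 51 mm behind the grasp point.
Start: joints at [-1.27, 0.321, -0.07, 1.45, 0.023, 1.371, -0.057], TCP at [0.184, 0.623, 0.219] pointing down, gripper open.
Joint ranges: [-2.86, 2.86], [-0.3, 2.09], [-1.38, 1.24], [0.06, 2.45], [-1.56, 4.7], [0.09, 2.05], [-2.69, 2.69]. Speed limits (rad/s): [2.57, 2.57, 3.14, 3.14, 3.14, 3.14, 3.14].

INTERFACE

Orientations are given as a rotation vector (axis times angle).
In Python, from bench import ctrl gives the robot as it stands.
- The arm moves only by the shell command python3 -m crank 'ROWS' [OPENING] [FORCE]. ROWS is JSON, a list of rows, each an object of numbers: "tx", "ty", "tz": the shift along the tool's x, y, z in mm; "turn": the turn about the tool's z in units of 5 degrees (1.0 is 5 degrees). In form: [{"tx": .., "ty": .., "tz": .., "turn": ..}, ...]. A call has 1 to 5 rows; each row is the pose to reach, as a shift and turn from the pose commanded when the call began, along the tool's axes at that moment; what a row does not reach only later rows make up. A row lasts 1/8 s, in which the tool goes at most 62.5 mm and 10.7 degrees, less where a joint would pass 70% of its speed; a pose out of reach is approached as far as the arm can. A call with a gripper value outside its range is refused whole. OPENING is the finger opening in mm, from 0 to 87, set as the call begins (- or left out, the last holds). The fingers move at their own pace and stop on an object; FORCE is the grip in N (left out, the last holds). Time passes only in rows, so rows that repeat a pose let the fingers close. It gives the time, the measured TCP pose, the force, the opening and the grip force at its end, in the units of the state.
- ctrl.get_state(): the state, without advancing time (a new reading comes with each control period).
- ctrl.get_image(name): name is "side" or "top" or "wrist"; returns (picture, depth): 420x560x3 uint8, red, green, blue; 420x560 float32, m along the optical axis (not along the pixel's ray), 0 where there is no reading.
- ctrl.camera_model(name): a dict with "intrinsics" (3x3 intrinsics, pixels), "dist_coeffs" ([k1, k2, p1, p2, k3] as OpenCV has them; the pictures are not rectified), "origin" and "orientation" of the camera in the world. Camera axes: x right, y down, z forward; pixel columns grow to the right and rows downward; lengths in m; the calibration is good to about 2 mm. A picture is of the moment at which its call begins: read the wrist's pose just before it. camera_model takes no time and is no camera call; for the wrist camera it gives the pose at the moment of the call.
- ctrl.close_job(): hands the job in; it is judged then, once.
Trained networks look in the newest picture that a camera, given by its name, has taken for a name from the list of things; names that differ only in an ending like _2 or _b are one class to them, and where a whole thing is asked for, a point or a joint stands for the part that bears it (a point fixed in the world has none). Each returns a list of dicts, best first, with "confidence" (0 to 1); they miss things now and then, are a little off and sometimes report something else, mostly with a low value. They report only what shows in the picture. A call takes as long as a camera call.
- ctrl.recognise(camera, query): "xyz" ([x, y, z] in m, in world coordinates, good to about 4 mm: the middle of the surface that is visible of it).
- ctrl.mark_of(camera, query): "xyz" ([x, y, z] in m, in world coordinates, good to about 4 mm: a listed point, or the origin of a listed thing).
The state is a dict: "time": time; "joint_positions": joint angles; "qd": joint speeds; "joint_torque": joint torques, N m; "position": TCP position; "tool_rot": TCP orientation; "ft_force": force on the tool from outside, world axes, zero at the start; "torque": the same for the moment, N m; "grip_width": opening from 0.0 (shut) to 1.0 (fully open); "grip_force": force on a finger pad.
Only numpy, scipy, OpenCV 4.12 (cv2) and the standard library are available. Lean on these libraries where they do the work, as an engineer would, in place of code of your own. Each camera call takes 0.05 s, during which the arm holds its last target. There are 200 camera calls.

## Working session

There is one attempt and no reset: what is moved stays moved. The work goes in short steps, Python scripts to look and compute and a shell command to move; the robot and the scene stay as the last step left them, time stands still between calls to the robot, and variables do not carry over. Pictures are saved under pics/ and viewed, at most 13 in all, crops included, and the job is handed in when it is done.

```bash
ls; mkdir -p pics
cat > h.py <<'E'
import numpy as np, cv2
from scipy.spatial.transform import Rotation as R
from bench import ctrl
def save(cam,fn):
    im,d=ctrl.get_image(cam); cv2.imwrite('pics/'+fn,cv2.cvtColor(im,cv2.COLOR_RGB2BGR)); return im,d
def cloud(cam,d,m=None):
    m=m or ctrl.camera_model(cam); K=np.array(m['intrinsics']); o=np.array(m['orientation'])
    Rm=R.from_rotvec(o).as_matrix() if o.shape==(3,) else o
    v,u=np.mgrid[:420,:560]; p=cv2.undistortPoints(np.stack([u,v],-1).reshape(-1,1,2).astype(float),K,np.array(m['dist_coeffs'])).reshape(420,560,2)
    P=np.dstack([p*d[...,None],d])@Rm.T+np.array(m['origin']); P[d==0]=np.nan; return P
def rows(target):  # world target -> tool shift mm
    s=ctrl.get_state(); return (R.from_rotvec(s['tool_rot']).inv().apply(np.array(target)-s['position'])*1000).round(1)
E
python3 - <<'E'
from h import *
np.set_printoptions(precision=3,suppress=True)
s=ctrl.get_state(); print(s)
for c in('top','side'):
    save(c,c+'0.png'); m=ctrl.camera_model(c); print(c,m['origin'],m['orientation'])
    for q in 'damp_box lid_hinge lid_edge hasp_pin hasp_end wing_grip lidded_mug glaze_jar rose_saucer cup stilt pigment'.split():
        print(q,[(np.round(r['xyz'],3),round(r['confidence'],2)) for r in ctrl.mark_of(c,q)[:2]])
a=cv2.imread('pics/top0.png');b=cv2.imread('pics/side0.png')
E
```

```text
pics
{'time': 0.0, 'joint_positions': array([-1.27 ,  0.322, -0.07 ,  1.452,  0.023,  1.371, -0.057]), 'qd': array([ 0.   ,  0.001, -0.001,  0.   , -0.001, -0.001,  0.   ]), 'joint_torque': array([  0.   , -49.129,  -0.404, -31.252,  -0.064,   0.044,   0.   ]), 'position': array([0.184, 0.623, 0.218]), 'tool_rot': array([-0.449, -3.109,  0.003]), 'ft_force': array([-0.657, -0.477,  0.568]), 'torque': array([0.019, 0.015, 0.019]), 'grip_force': 0.0, 'grip_width': 0.9997714709029812}
top [0.379 0.022 1.353] [-2.177  2.209 -0.122]
damp_box [(array([ 0.538, -0.102, -0.002]), 0.66)]
lid_hinge [(array([ 0.66 , -0.094,  0.082]), 0.56)]
lid_edge [(array([ 0.574, -0.094,  0.205]), 0.85)]
hasp_pin [(array([ 0.586, -0.099,  0.202]), 0.55)]
hasp_end [(array([ 0.66 , -0.095,  0.176]), 0.76), (array([ 0.658, -0.091,  0.082]), 0.7)]
wing_grip [(array([ 0.464, -0.099,  0.098]), 0.4)]
lidded_mug [(array([0.428, 0.359, 0.   ]), 0.74), (array([ 0.659, -0.093,  0.178]), 0.43)]
glaze_jar [(array([ 0.536,  0.332, -0.002]), 0.77)]
rose_saucer [(array([ 0.294,  0.272, -0.004]), 0.73)]
cup [(array([ 0.453, -
[... 197 characters left out ...]
43, -0.096, -0.001]), 0.95)]
lid_hinge [(array([ 0.659, -0.091,  0.08 ]), 0.84)]
lid_edge [(array([ 0.581, -0.096,  0.2  ]), 0.8)]
hasp_pin [(array([ 0.584, -0.099,  0.209]), 0.63)]
hasp_end [(array([ 0.662, -0.09 ,  0.18 ]), 0.77)]
wing_grip [(array([ 0.465, -0.108,  0.099]), 0.52), (array([ 0.348, -0.117,  0.002]), 0.45)]
lidded_mug [(array([ 0.424,  0.36 , -0.   ]), 0.64)]
glaze_jar [(array([0.532, 0.337, 0.001]), 0.65), (array([0.292, 0.27 , 0.   ]), 0.65)]
rose_saucer [(array([0.294, 0.27 , 0.004]), 0.69)]
cup [(array([ 0.45 , -0.352,  0.002]), 0.92)]
stilt [(array([ 0.348, -0.12 ,  0.006]), 0.5)]
pigment [(array([ 0.391, -0.28 ,  0.001]), 0.56), (array([ 0.659, -0.09 ,  0.081]), 0.56)]
```

View pics/top0.png

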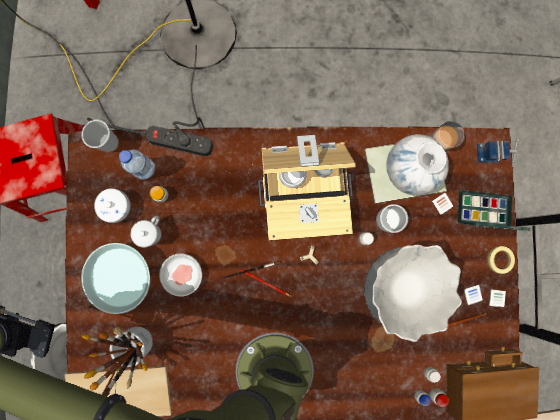

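View pics/side0.png

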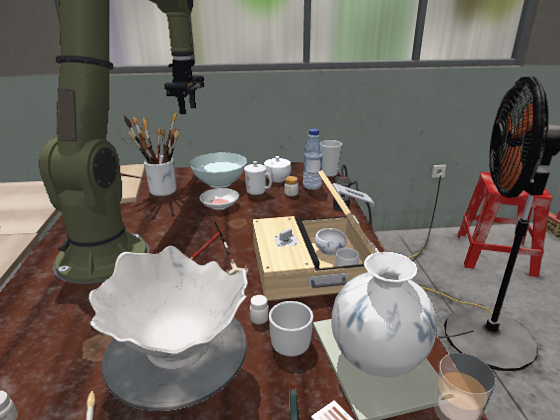

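The top view shows the box near (310,200) with its lid open at about 0.98 rad. The hasp is folded back at (308,150), and the wing at (309,213) stands askew. The side view agrees and shows pottery inside the box. Next I measure the box yaw and the route to a point above the wing.

Run:
```python
from h import *
np.set_printoptions(precision=4,suppress=True)
im,d=ctrl.get_image('top'); P=cloud('top',d)
m=(abs(P[...,2]-.08)<.008)&(P[...,0]>.38)&(P[...,0]<.54)&(abs(P[...,1]+.1)<.16)
n,l,st,c=cv2.connectedComponentsWithStats(m.astype(np.uint8)); k=1+st[1:,4].argmax(); q=P[l==k]
r=cv2.minAreaRect((q[:,:2]*1000).astype(np.float32)); print(r,np.median(q[:,2]),cv2.boxPoints(r))
# wing points above board
w=(P[...,2]>.095)&(P[...,2]<.125)&(abs(P[...,0]-.465)<.03)&(abs(P[...,1]+.1)<.03); W=P[w]; print(len(W),W.mean(0),np.linalg.eigh(np.cov(W[:,:2].T)))
# tallest thing on route
for x0,x1,y0,y1 in((.1,.5,.1,.7),(.3,.6,-.25,.15)):
    z=P[...,2][(P[...,0]>x0)&(P[...,0]<x1)&(P[...,1]>y0)&(P[...,1]<y1)];print(np.nanmax(z))
s=ctrl.get_state(); print(R.from_rotvec(s['tool_rot']).as_matrix())
for t in([.42,.45,.30],[.45,-.098,.30]): print(rows(t))
```

```text
((463.3480224609375, -104.54395294189453), (128.87063598632812, 240.9680938720703), 3.6400318145751953) 0.08145251268281073 [[ 391.3934   11.6062]
 [ 406.692  -228.8758]
 [ 535.3026 -220.6941]
 [ 520.0041   19.7879]]
47 [ 0.4665 -0.1032  0.1072] EighResult(eigenvalues=array([0.    , 0.0001]), eigenvectors=array([[ 0.6038, -0.7972],
       [-0.7972, -0.6038]]))
0.7091921885842256
0.21542789076343705
[[-0.9592  0.2828  0.0001]
 [ 0.2828  0.9592  0.    ]
 [-0.      0.     -1.    ]]
[-275.5  -99.6  -80.6]
[-459.3 -616.7  -80.6]
```

```bash
python3 -m crank '[{"tx":-55,"ty":-20,"tz":-16,"turn":2},{"tx":-110,"ty":-40,"tz":-32,"turn":4},{"tx":-165,"ty":-60,"tz":-48,"turn":6},{"tx":-220,"ty":-80,"tz":-64,"turn":8},{"tx":-275,"ty":-100,"tz":-80,"turn":10}]'
python3 - <<'E'
from h import *
print(rows([.45,-.098,.30]), ctrl.get_state()['joint_positions'])
E
```

```text
time: 1.98
position: [0.4207, 0.4485, 0.3002]
tool_rot: [-1.728, -2.623, -0.001]
ft_force: [0.2, 0.2, -0.1]
grip_width: 1.001
grip_force: 0.0
[-5.137e+02 -1.888e+02 -2.000e-01] [-1.01662202  0.21873263  0.18909119  1.42316882 -0.04106718  1.50272141
 -0.42344352]
```

```bash
python3 -m crank '[{"tx":-54,"ty":-20,"tz":0,"turn":1.6},{"tx":-108,"ty":-40,"tz":0,"turn":3.2},{"tx":-162,"ty":-60,"tz":0,"turn":4.8},{"tx":-216,"ty":-80,"tz":0,"turn":6.4},{"tx":-257,"ty":-94,"tz":0,"turn":7.6}]'
python3 - <<'E'
from h import *
print(rows([.45,-.098,.30]), ctrl.get_state()['joint_positions'],R.from_rotvec(ctrl.get_state()['tool_rot']).as_matrix()[:,1])
E
```

```text
time: 2.6
position: [0.4361, 0.1739, 0.2998]
tool_rot: [-2.488, -1.918, -0.002]
ft_force: [0.7, 0.8, 0.5]
grip_width: 0.996
grip_force: 0.0
[-259.4   82.7   -0.5] [-0.83864832 -0.11442472  0.37013879  1.7598479   0.04103288  1.48747072
 -0.73160775] [ 9.67024797e-01 -2.54681699e-01  5.23688377e-04]
```

```bash
python3 -m crank '[{"tx":-54,"ty":17,"tz":0,"turn":1.6},{"tx":-108,"ty":34,"tz":0,"turn":3.2},{"tx":-162,"ty":51,"tz":0,"turn":4.8},{"tx":-216,"ty":68,"tz":0,"turn":6.4},{"tx":-259,"ty":83,"tz":0,"turn":7.7}]'; python3 -m crank '[{"turn":0}]';  python3 - <<'E'
from h import *
np.set_printoptions(precision=4,suppress=True)
s=ctrl.get_state();print(s['joint_positions'],R.from_rotvec(s['tool_rot']).as_matrix()[:,1])
m=ctrl.camera_model('wrist');im,d=save('wrist','w1.png')
P=cloud('wrist',d,m)
b=P[(abs(P[...,0]-.465)<.05)&(abs(P[...,1]+.104)<.05)];z=np.median(b[:,2]);print('board z',z)
q=b[(b[:,2]>z+.018)&(np.hypot(b[:,0]-.466,b[:,1]+.104)<.03)]
r=cv2.minAreaRect((q[:,:2]*1000).astype(np.float32));print(len(q),r,q.mean(0),np.linalg.eigh(np.cov(q[:,:2].T))[1][:,1],np.percentile(q[:,2],95))
for q in('wing_grip','hasp_end','hasp_pin','lid_edge'): print(q,[(np.round(r['xyz'],3),r['confidence']) for r in ctrl.mark_of('wrist',q)[:1]])
E
```

```text
time: 3.22
position: [0.4515, -0.0975, 0.2998]
tool_rot: [-2.981, -0.99, -0.002]
ft_force: [1.3, -0.0, 1.5]
grip_width: 1.001
grip_force: 0.0
[-0.5687 -0.172   0.6434  1.7827  0.1022  1.496  -0.8695] [ 0.5982 -0.8013  0.0002]
board z 0.40519879188438657
905 ((473.7351379394531, -85.13539123535156), (2.6897847652435303, 28.881010055541992), 37.72450256347656) [ 0.474  -0.0855  0.4237] [-0.6014  0.799 ] 0.4242261228783312
wing_grip [(array([ 0.469, -0.104,  0.097]), 0.51)]
hasp_end []
hasp_pin [(array([ 0.588, -0.095,  0.208]), 0.57)]
lid_edge [(array([ 0.58 , -0.091,  0.204]), 0.79)]$[0]: bad value
```

View pics/w1.png

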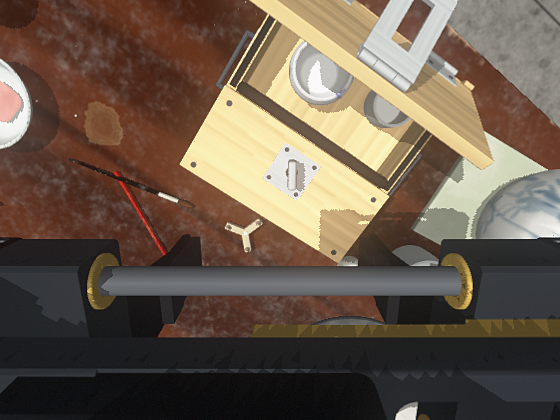

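The wrist view shows the wing at (293,175), upright in the picture and so square to the closing line. The fingers are at the bottom. I refine the wing from this view and mask out the gripper.

Run:
```python
from h import *
np.set_printoptions(precision=4,suppress=True)
m=ctrl.camera_model('wrist');im,d=ctrl.get_image('wrist')
P=cloud('wrist',d,m);P[P[...,2]>.25]=np.nan
b=P[(abs(P[...,0]-.465)<.05)&(abs(P[...,1]+.104)<.05)];z=np.nanmedian(b[:,2]);print('board z',z)
q=b[(b[:,2]>z+.018)&(np.hypot(b[:,0]-.466,b[:,1]+.104)<.03)]
e=np.linalg.eigh(np.cov(q[:,:2].T))[1][:,1]
print(len(q),cv2.minAreaRect((q[:,:2]*1000).astype(np.float32)),np.degrees(np.arctan(e[1]/e[0])),np.percentile(q[:,2],95))
m2=(abs(P[...,2]-z)<.006)&(P[...,0]<.56)
n,l,st,c=cv2.connectedComponentsWithStats(m2.astype(np.uint8)); k=1+st[1:,4].argmax(); Q=P[l==k]
r=cv2.minAreaRect((Q[:,:2]*1000).astype(np.float32));print(r)
w=np.array(cv2.minAreaRect((q[:,:2]*1000).astype(np.float32))[0])/1000
print(rows([w[0],w[1],.13]))
```

```text
board z 0.0786810366288268
257 ((467.40460205078125, -104.3194808959961), (33.118377685546875, 9.405515670776367), 37.83778381347656) 36.54650921706374 0.1069195243463133
((462.0611267089844, -105.2196273803711), (125.2602767944336, 240.49560546875), 3.4329402446746826)
[  5.8  18.  169.3]
```

```bash
python3 -m crank '[{"tx":6,"ty":18,"tz":60,"turn":0},{"tx":6,"ty":18,"tz":120,"turn":0},{"tx":6,"ty":18,"tz":160,"turn":0},{"tx":6,"ty":18,"tz":193,"turn":0},{"tx":6,"ty":18,"tz":196,"turn":0}]' 40 && python3 -m crank '[{"tx":0,"ty":0,"tz":0,"turn":0},{"tx":0,"ty":0,"tz":0,"turn":0},{"tx":0,"ty":0,"tz":0,"turn":0},{"tx":0,"ty":0,"tz":0,"turn":0}]' 0 15
```

```text
time: 4.15
position: [0.4656, -0.104, 0.1013]
tool_rot: [-2.976, -1.002, 0.008]
ft_force: [0.6, -0.4, 0.1]
grip_width: 0.523
grip_force: 0.0
time: 4.65
position: [0.4677, -0.1049, 0.1044]
tool_rot: [-2.977, -0.998, -0.001]
ft_force: [-6.0, 5.8, 11.3]
grip_width: 0.091
grip_force: 5.5
```

```bash
python3 -m crank '[{"tx":0,"ty":0,"tz":0,"turn":1.5},{"tx":0,"ty":0,"tz":0,"turn":3},{"tx":0,"ty":0,"tz":0,"turn":4.5},{"tx":0,"ty":0,"tz":0,"turn":6},{"tx":0,"ty":0,"tz":0,"turn":6.7}]' 0 25 && python3 -m crank '[{"tx":0,"ty":0,"tz":0,"turn":0},{"tx":0,"ty":0,"tz":0,"turn":0}]'
python3 - <<'E'
from h import *
s=ctrl.get_state();y=R.from_rotvec(s['tool_rot']).as_matrix()[:,1];print(np.degrees(np.arctan2(y[1],y[0])),s['torque'])
E
```

```text
time: 5.28
position: [0.4688, -0.1062, 0.1047]
tool_rot: [3.14, 0.094, 0.005]
ft_force: [-0.7, -0.5, 4.7]
grip_width: 0.005
grip_force: 2.5
time: 5.52
position: [0.4688, -0.1061, 0.1047]
tool_rot: [3.14, 0.098, 0.005]
ft_force: [-0.8, -0.4, 5.9]
grip_width: 0.004
grip_force: 2.8
-86.41517946366498 [-0.19729149  0.14882953  0.03935595]
```

```bash
python3 -m crank '[{"tx":0,"ty":0,"tz":0,"turn":0},{"tx":0,"ty":0,"tz":0,"turn":0},{"tx":0,"ty":0,"tz":-50,"turn":0},{"tx":0,"ty":0,"tz":-110,"turn":0},{"tx":0,"ty":0,"tz":-150,"turn":0}]' 60 && python3 -m crank '[{"tx":0,"ty":0,"tz":0,"turn":0},{"tx":0,"ty":0,"tz":0,"turn":0}]';  cat >> h.py <<'E'
def wing(fn=None):
    m=ctrl.camera_model('wrist');im,d=ctrl.get_image('wrist')
    if fn: cv2.imwrite('pics/'+fn,im[...,::-1])
    P=cloud('wrist',d,m);P[P[...,2]>.2]=np.nan
    b=P[(abs(P[...,0]-.465)<.06)&(abs(P[...,1]+.104)<.06)];z=np.nanmedian(b[:,2])
    q=b[(b[:,2]>z+.018)&(np.hypot(b[:,0]-.466,b[:,1]+.104)<.03)]
    r=cv2.minAreaRect((q[:,:2]*1000).astype(np.float32)); e=np.linalg.eigh(np.cov(q[:,:2].T))[1][:,1]
    print('board',z,len(q),r,'ang',np.degrees(np.arctan(e[1]/e[0])),'top',np.percentile(q[:,2],95)); return P
E
python3 - <<'E'
from h import *
wing('w2.png')
E
```

```text
time: 6.15
position: [0.468, -0.1059, 0.2563]
tool_rot: [-3.139, -0.098, -0.005]
ft_force: [-0.1, -0.1, -0.6]
grip_width: 0.489
grip_force: 0.0
time: 6.4
position: [0.4669, -0.1056, 0.2526]
tool_rot: [-3.14, -0.098, 0.001]
ft_force: [-0.5, -0.4, -0.5]
grip_width: 0.66
grip_force: 0.0
board 0.07870655447554081 340 ((467.25006103515625, -104.85955810546875), (33.817970275878906, 10.195379257202148), 35.82525634765625) ang 35.89014782724588 top 0.10695757515528186
```

View pics/w2.png

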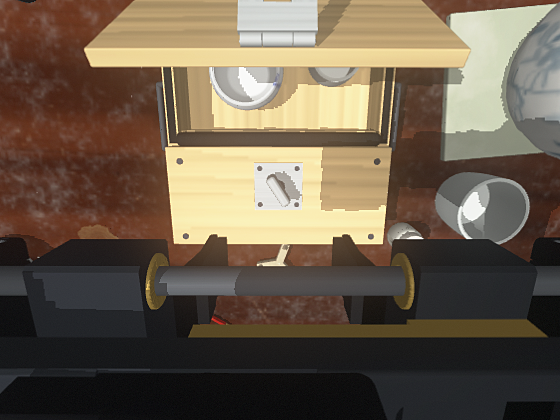

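Run:
```python
from h import *
print(ctrl.tip_extent,[a for a in dir(ctrl) if a[0]!='_'])
s=ctrl.get_state(); print(s['position'],s['grip_width'])
m=ctrl.camera_model('wrist');im,d=ctrl.get_image('wrist');P=cloud('wrist',d,m)
# gripper geometry in tool frame: lowest fingers
T=R.from_rotvec(s['tool_rot']).inv().apply((P.reshape(-1,3)-s['position']))*1000
k=(T[:,2]>-80)&(T[:,2]<40); T=T[k]
for lo in range(-60,40,10):
    t=T[(T[:,2]>lo)&(T[:,2]<=lo+10)]
    if len(t): print(lo,len(t),np.percentile(t[:,0],[2,50,98]).round(),np.percentile(t[:,1],[2,30,70,98]).round())
```

```text
0.019 ['MotionError', 'camera_model', 'close_job', 'get_image', 'get_state', 'mark_of', 'recognise', 'tip_extent']
[ 0.46658928 -0.10551013  0.25204216] 0.668337487284151
-60 1097 [-9. -2.  6.] [-33. -32.  33.  35.]
-50 264 [-9. -5.  2.] [-32. -28.  30.  34.]
-40 482 [-9. 11. 12.] [-39. -33.  35.  41.]
-30 501 [ 3. 10. 11.] [-37. -30.  32.  39.]
-20 447 [-1. 10. 11.] [-37. -29.  31.  39.]
-10 355 [-5.  9. 11.] [-36. -28.  31.  38.]
```

Run:
```python
from h import *
s=ctrl.get_state()
m=ctrl.camera_model('wrist');im,d=ctrl.get_image('wrist');P=cloud('wrist',d,m)
T=(R.from_rotvec(s['tool_rot']).inv().apply((P.reshape(-1,3)-s['position']))*1000).reshape(P.shape)
for v in range(225,275,5): print(v,T[v,213].round(),T[v,345].round(),d[v,213])
```

```text
225 [-43. -73. 172.] [-44.  74. 173.] 0.35403642
230 [-50. -74. 174.] [-50.  75. 174.] 0.35791984
235 [ 11. -35.  -3.] [11. 36. -4.] 0.17140912
240 [ 11. -33. -11.] [11. 35. -9.] 0.1628969
245 [ 10. -33. -15.] [ 10.  34. -14.] 0.16031255
250 [ 10. -32. -20.] [  9.  33. -20.] 0.15518554
255 [ 10. -30. -26.] [ 10.  32. -27.] 0.14912586
260 [  9. -29. -31.] [  9.  31. -29.] 0.14469893
265 [  7. -29. -31.] [  6.  31. -30.] 0.1448673
270 [ 33. -17. -87.] [ 33.  18. -87.] 0.08460108
```

```bash
python3 -m crank '[{"tx":0,"ty":0,"tz":40,"turn":-2},{"tx":0,"ty":0,"tz":80,"turn":-4},{"tx":0,"ty":0,"tz":120,"turn":-6},{"tx":0,"ty":0,"tz":150,"turn":-6.7},{"tx":0,"ty":0,"tz":150,"turn":-6.7}]' 50 && python3 -m crank '[{"tx":0,"ty":0,"tz":2,"turn":0},{"tx":0,"ty":0,"tz":4,"turn":0},{"tx":0,"ty":0,"tz":4,"turn":0}]';python3 -m crank '[{"tx":0,"ty":0,"tz":2,"turn":0},{"tx":0,"ty":0,"tz":4,"turn":0},{"tx":0,"ty":0,"tz":4,"turn":0}]'
```

```text
time: 7.18
position: [0.4646, -0.1056, 0.1007]
tool_rot: [-2.978, -0.996, 0.01]
ft_force: [0.7, -1.2, 0.9]
grip_width: 0.57
grip_force: 0.0
time: 7.55
position: [0.468, -0.1056, 0.1001]
tool_rot: [2.979, 0.998, 0.002]
ft_force: [-0.1, -0.5, -0.5]
grip_width: 0.57
grip_force: 0.0
time: 7.92
position: [0.4673, -0.1056, 0.0952]
tool_rot: [-2.979, -0.998, 0.0]
ft_force: [-0.4, -0.3, -0.2]
grip_width: 0.577
grip_force: 0.0
```

```bash
for i in 1 2; do python3 -m crank '[{"tx":0,"ty":0,"tz":2,"turn":0},{"tx":0,"ty":0,"tz":4,"turn":0},{"tx":0,"ty":0,"tz":4,"turn":0}]' | grep -E 'position|ft_f'; done; python3 -m crank '[{"tx":0,"ty":0,"tz":0,"turn":0},{"tx":0,"ty":0,"tz":0,"turn":0},{"tx":0,"ty":0,"tz":0,"turn":0},{"tx":0,"ty":0,"tz":0,"turn":0},{"tx":0,"ty":0,"tz":0,"turn":0}]' 0 15;  python3 -m crank '[{"tx":0,"ty":0,"tz":0,"turn":0},{"tx":0,"ty":0,"tz":0,"turn":0}]'
```

```text
position: [0.4673, -0.1056, 0.0911]
ft_force: [0.4, 0.5, 0.1]
position: [0.4673, -0.1056, 0.0872]
ft_force: [0.5, 0.3, 0.0]
time: 9.3
position: [0.4664, -0.1044, 0.0873]
tool_rot: [-2.976, -0.998, 0.003]
ft_force: [-2.6, 1.1, 2.3]
grip_width: 0.113
grip_force: 15.0
time: 9.55
position: [0.4664, -0.1044, 0.0873]
tool_rot: [-2.976, -0.999, 0.003]
ft_force: [-4.6, 3.3, 3.7]
grip_width: 0.115
grip_force: 15.0
```

```bash
python3 -m crank '[{"tx":0,"ty":0,"tz":0,"turn":1.5},{"tx":0,"ty":0,"tz":0,"turn":3},{"tx":0,"ty":0,"tz":0,"turn":4.5},{"tx":0,"ty":0,"tz":0,"turn":6},{"tx":0,"ty":0,"tz":0,"turn":6.7}]' 0 30 && python3 -m crank '[{"tx":0,"ty":0,"tz":0,"turn":0},{"tx":0,"ty":0,"tz":0,"turn":0}]'
python3 - <<'E'
from h import *
s=ctrl.get_state();y=R.from_rotvec(s['tool_rot']).as_matrix()[:,1];print(np.degrees(np.arctan2(y[1],y[0])),s['torque'])
E
python3 -m crank '[{"tx":0,"ty":0,"tz":0,"turn":0},{"tx":0,"ty":0,"tz":0,"turn":0},{"tx":0,"ty":0,"tz":0,"turn":0},{"tx":0,"ty":0,"tz":0,"turn":0}]' 40;python3 -m crank '[{"tx":0,"ty":0,"tz":-60,"turn":0},{"tx":0,"ty":0,"tz":-120,"turn":0},{"tx":0,"ty":0,"tz":-165,"turn":0},{"tx":0,"ty":0,"tz":-165,"turn":0},{"tx":0,"ty":0,"tz":-165,"turn":0}]' 60
python3 - <<'E'
from h import *
wing()
E
```

```text
time: 10.18
position: [0.4663, -0.104, 0.0872]
tool_rot: [-3.137, -0.095, 0.005]
ft_force: [-4.8, 4.6, 5.5]
grip_width: 0.116
grip_force: 30.0
time: 10.42
position: [0.4663, -0.104, 0.0872]
tool_rot: [-3.137, -0.099, 0.005]
ft_force: [-4.1, 5.3, 5.5]
grip_width: 0.111
grip_force: 30.0
-86.39519133975564 [ 0.91509919  1.19838655 -0.052009  ]
time: 10.92
position: [0.4676, -0.1059, 0.0874]
tool_rot: [3.14, 0.097, 0.0]
ft_force: [0.0, 0.2, 0.3]
grip_width: 0.435
grip_force: 0.0
time: 11.55
position: [0.4671, -0.1056, 0.2516]
tool_rot: [-3.14, -0.098, 0.001]
ft_force: [-0.0, 0.1, -0.3]
grip_width: 0.685
grip_force: 0.0
board 0.0786828800094562 329 ((467.73040771484375, -104.59720611572266), (33.05880355834961, 9.188314437866211), 3.5881433486938477) ang 3.3560100179672285 top 0.10670745912342142
```

Run:
```python
from h import *
print(rows([.611,-.020,.262]), ctrl.get_state()['joint_positions'])
```

```text
[149.3 -76.4 -11.2] [-0.68439759 -0.12242968  0.79594574  1.83351978  0.08897745  1.39669322
 -1.41644766]
```

```bash
python3 -m crank '[{"tx":0,"ty":0,"tz":-11,"turn":-2},{"tx":40,"ty":-20,"tz":-11,"turn":-4},{"tx":80,"ty":-40,"tz":-11,"turn":-6},{"tx":120,"ty":-60,"tz":-11,"turn":-8},{"tx":150,"ty":-76,"tz":-11,"turn":-10}]' 0 30 && python3 -m crank '[{"tx":0,"ty":0,"tz":0,"turn":-2},{"tx":0,"ty":0,"tz":0,"turn":-4},{"tx":0,"ty":0,"tz":0,"turn":-6},{"tx":0,"ty":0,"tz":0,"turn":-8},{"tx":0,"ty":0,"tz":0,"turn":-8}]'
python3 - <<'E'
from h import *
print(rows([.611,-.020,.192])); s=ctrl.get_state();print(R.from_rotvec(s['tool_rot']).as_matrix()[:,1],s['position'])
for q in('lid_edge','hasp_pin','hasp_end'): print(q,[(np.round(r['xyz'],3),r['confidence']) for c in('top','side') for r in ctrl.mark_of(c,q)[:1]])
E
```

```text
time: 12.22
position: [0.613, -0.019, 0.2607]
tool_rot: [-2.799, -1.425, 0.006]
ft_force: [-0.5, 0.1, 1.1]
grip_width: 0.206
grip_force: 0.0
time: 12.85
position: [0.6117, -0.0206, 0.2615]
tool_rot: [-2.153, -2.286, 0.004]
ft_force: [0.3, -0.1, -0.2]
grip_width: 0.004
grip_force: 0.0
[ 0.7 -0.4 69.5]
[ 0.99819877  0.05992018 -0.00296282] [ 0.61168419 -0.02063032  0.26151067]
lid_edge [(array([ 0.578, -0.095,  0.206]), 0.65), (array([ 0.581, -0.096,  0.2  ]), 0.8)]
hasp_pin [(array([ 0.587, -0.097,  0.204]), 0.9), (array([ 0.584, -0.099,  0.209]), 0.63)]
hasp_end [(array([ 0.659, -0.096,  0.174]), 0.9), (array([ 0.662, -0.09 ,  0.18 ]), 0.77)]
```

```bash
python3 -m crank '[{"tx":0,"ty":0,"tz":35,"turn":0},{"tx":0,"ty":0,"tz":68,"turn":0},{"tx":0,"ty":0,"tz":68,"turn":0}]'; python3 -m crank '[{"tx":0,"ty":-10,"tz":0,"turn":0},{"tx":0,"ty":-18,"tz":2,"turn":0},{"tx":0,"ty":-26,"tz":8,"turn":0},{"tx":0,"ty":-34,"tz":15,"turn":0},{"tx":0,"ty":-34,"tz":15,"turn":0}]';  python3 -m crank '[{"tx":0,"ty":-9,"tz":9,"turn":0},{"tx":0,"ty":-17,"tz":21,"turn":0},{"tx":0,"ty":-23,"tz":30,"turn":0},{"tx":0,"ty":-28,"tz":38,"turn":0},{"tx":0,"ty":-28,"tz":38,"turn":0}]'
```

```text
time: 13.52
position: [0.6106, -0.0201, 0.193]
tool_rot: [-2.149, -2.286, 0.006]
ft_force: [0.7, 0.1, 0.4]
grip_width: 0.006
grip_force: 0.0
time: 14.15
position: [0.5774, -0.0225, 0.1798]
tool_rot: [-2.15, -2.288, 0.001]
ft_force: [0.4, 1.0, 0.1]
grip_width: 0.0
grip_force: 0.0
time: 14.78
position: [0.5497, -0.0243, 0.1415]
tool_rot: [-2.15, -2.289, 0.002]
ft_force: [0.1, 0.1, -0.4]
grip_width: 0.007
grip_force: 0.0
```

Run:
```python
from h import *
save('side','s1.png')
for q in('lid_edge','hasp_pin','hasp_end'): print(q,[(np.round(r['xyz'],3),r['confidence']) for c in('top','side') for r in ctrl.mark_of(c,q)[:1]])
```

```text
lid_edge [(array([ 0.578, -0.095,  0.206]), 0.65), (array([ 0.53 , -0.1  ,  0.144]), 0.98)]
hasp_pin [(array([ 0.587, -0.097,  0.204]), 0.9), (array([ 0.529, -0.102,  0.157]), 0.83)]
hasp_end [(array([ 0.659, -0.096,  0.174]), 0.9), (array([ 0.611, -0.093,  0.152]), 0.79)]
```

View pics/s1.png

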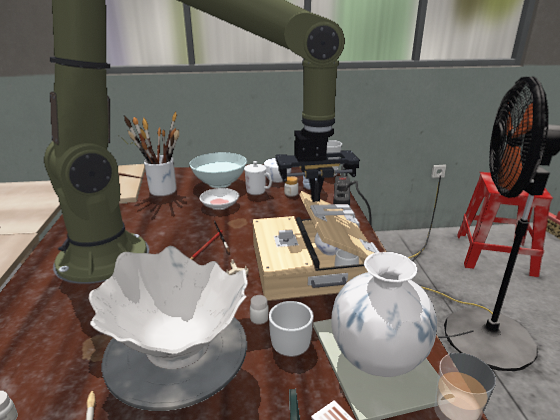

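The side view shows the lid at about 0.45 rad under the fingers near (320,205), with the hasp still folded. I keep pushing it down.

```bash
python3 -m crank '[{"tx":0,"ty":-5,"tz":12,"turn":0},{"tx":0,"ty":-8,"tz":22,"turn":0},{"tx":0,"ty":-10,"tz":32,"turn":0},{"tx":0,"ty":-10,"tz":37,"turn":0},{"tx":0,"ty":-10,"tz":37,"turn":0}]'; python3 -m crank '[{"tx":0,"ty":0,"tz":-40,"turn":0},{"tx":0,"ty":0,"tz":-100,"turn":0},{"tx":-40,"ty":-40,"tz":-140,"turn":0},{"tx":-76,"ty":-60,"tz":-140,"turn":0},{"tx":-76,"ty":-60,"tz":-140,"turn":0}]';  python3 - <<'E'
from h import *
np.set_printoptions(precision=3,suppress=True)
for c in('top','side','wrist'): save(c,c+'2.png')
for q in('lid_hinge','lid_edge','hasp_pin','hasp_end','wing_grip'): print(q,[(np.round(r['xyz'],3),round(r['confidence'],2)) for c in('top','side','wrist') for r in ctrl.mark_of(c,q)[:1]])
E
```

```text
time: 15.75
position: [0.5403, -0.0249, 0.1049]
tool_rot: [-2.151, -2.289, 0.001]
ft_force: [0.2, -0.7, -0.3]
grip_width: 0.002
grip_force: 0.0
time: 16.38
position: [0.4847, -0.1087, 0.247]
tool_rot: [2.158, 2.281, 0.005]
ft_force: [0.9, 0.5, -0.8]
grip_width: 0.005
grip_force: 0.0
lid_hinge [(array([ 0.66 , -0.093,  0.083]), 0.64), (array([ 0.658, -0.088,  0.078]), 0.7), (array([ 0.656, -0.092,  0.081]), 0.87)]
lid_edge [(array([ 0.506, -0.102,  0.098]), 0.96), (array([ 0.511, -0.101,  0.091]), 0.81), (array([ 0.513, -0.098,  0.096]), 0.64)]
hasp_pin [(array([ 0.52 , -0.105,  0.1  ]), 0.67), (array([ 0.509, -0.104,  0.105]), 0.69), (array([ 0.518, -0.1  ,  0.101]), 0.59)]
hasp_end [(array([ 0.592, -0.1  ,  0.121]), 0.58), (array([ 0.595, -0.094,  0.122]), 0.56), (array([ 0.594, -0.099,  0.122]), 0.85)]
wing_grip [(array([ 0.466, -0.108,  0.101]), 0.71), (array([ 0.469, -0.101,  0.098]), 0.62)]
```

View pics/wrist2.png

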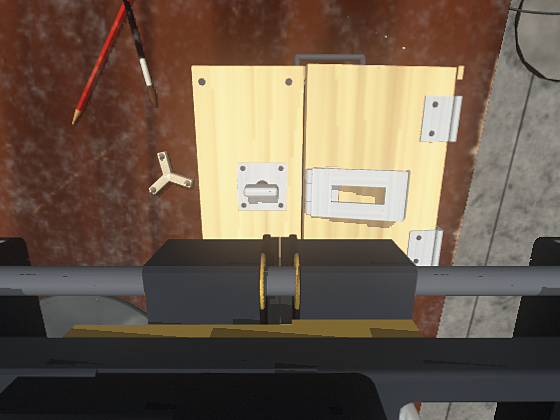

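Lid edge at z≈0.097 agrees with the lid resting on its seal. The wrist view shows the hasp folded back, slot near (358,193), and the wing in line at (262,190). Next I go above the strap, grip its long edges and swing it.

```bash
python3 -m crank '[{"tx":0,"ty":30,"tz":0,"turn":2},{"tx":3,"ty":60,"tz":0,"turn":4},{"tx":6,"ty":95,"tz":0,"turn":6},{"tx":6,"ty":95,"tz":0,"turn":8},{"tx":6,"ty":95,"tz":0,"turn":10}]' 75 10; python3 -m crank '[{"tx":0,"ty":0,"tz":0,"turn":2},{"tx":0,"ty":0,"tz":0,"turn":4},{"tx":0,"ty":0,"tz":0,"turn":6},{"tx":0,"ty":0,"tz":0,"turn":8},{"tx":0,"ty":0,"tz":0,"turn":8}]'
python3 - <<'E'
from h import *
s=ctrl.get_state();y=R.from_rotvec(s['tool_rot']).as_matrix()[:,1];print(np.degrees(np.arctan2(y[1],y[0])))
print(rows([.580,-.0975,.108]))
m=ctrl.camera_model('wrist');im,d=save('wrist','w4.png');P=cloud('wrist',d,m)
for q in('hasp_pin','hasp_end'): print(q,[(np.round(r['xyz'],3),r['confidence']) for c in('wrist',) for r in ctrl.mark_of(c,q)[:1]])
# strap points: above lid by > 8mm
al=(P[...,0]-.6606)*.998+(P[...,1]+.0923)*.061; lat=-(P[...,0]-.6606)*.061+(P[...,1]+.0923)*.998
k=(al>-.15)&(al<-.02)&(abs(lat)<.05)&(P[...,2]<.15)&(P[...,2]>.08-al*.12+.007)
for a in range(-150,-30,15):
    j=k&(al*1000>a)&(al*1000<=a+15)
    if j.sum()>5: print(a,j.sum(),np.nanmedian(P[...,2][j]),np.percentile(lat[j],[2,98]))
E
```

```text
time: 17.9
position: [0.5801, -0.0926, 0.2449]
tool_rot: [2.92, 1.158, -0.002]
ft_force: [0.3, -0.6, -0.9]
grip_width: 0.483
grip_force: 0.0
time: 18.52
position: [0.5799, -0.0925, 0.2453]
tool_rot: [3.14, 0.101, -0.0]
ft_force: [-0.4, -0.5, 0.7]
grip_width: 0.862
grip_force: 0.0
-86.31232286858362
[ -0.2   5.  137.3]
hasp_pin [(array([ 0.517, -0.1  ,  0.102]), 0.67)]
hasp_end [(array([ 0.592, -0.096,  0.119]), 0.97)]
-150 432 0.10581561274913245 [-0.02377084  0.02154407]
-135 560 0.1086044161550272 [-0.02393313  0.02220554]
-120 418 0.11216121762592465 [-0.02419411  0.02271896]
-105 445 0.11553462604805931 [-0.02420645  0.02234616]
-90 511 0.11884019314804156 [-0.02416025  0.02284212]
-75 776 0.1219782317799831 [-0.02382116  0.02179193]
-60 515 0.12046879934239463 [-0.0236747   0.02175284]
```

```bash
python3 -m crank '[{"tx":0,"ty":5.5,"tz":50,"turn":0},{"tx":0,"ty":5.5,"tz":95,"turn":0},{"tx":0,"ty":5.5,"tz":125,"turn":0},{"tx":0,"ty":5.5,"tz":137,"turn":0},{"tx":0,"ty":5.5,"tz":137,"turn":0}]'; python3 -m crank '[{"tx":0,"ty":0,"tz":0,"turn":0},{"tx":0,"ty":0,"tz":0,"turn":0},{"tx":0,"ty":0,"tz":0,"turn":0},{"tx":0,"ty":0,"tz":0,"turn":0},{"tx":0,"ty":0,"tz":0,"turn":0}]' 30 12
```

```text
time: 19.3
position: [0.5802, -0.0982, 0.1083]
tool_rot: [3.14, 0.099, -0.001]
ft_force: [-0.2, -0.1, 0.4]
grip_width: 0.864
grip_force: 0.0
time: 19.92
position: [0.5806, -0.0971, 0.1089]
tool_rot: [-3.139, -0.099, -0.001]
ft_force: [-0.6, 3.6, 4.1]
grip_width: 0.549
grip_force: 12.0
```

```bash
python3 -m crank '[{"tx":-5,"ty":0,"tz":-13,"turn":0},{"tx":-13,"ty":0,"tz":-26,"turn":0},{"tx":-24,"ty":0,"tz":-36,"turn":0},{"tx":-36,"ty":0,"tz":-43,"turn":0},{"tx":-50,"ty":0,"tz":-48,"turn":0}]'; python3 -m crank '[{"tx":-14,"ty":0,"tz":-1,"turn":0},{"tx":-28,"ty":0,"tz":0,"turn":0},{"tx":-42,"ty":0,"tz":5,"turn":0},{"tx":-54,"ty":0,"tz":13,"turn":0},{"tx":-65,"ty":0,"tz":22,"turn":0}]'
python3 - <<'E'
from h import *
save('side','s3.png')
for q in('lid_edge','hasp_pin','hasp_end'): print(q,[(np.round(r['xyz'],3),r['confidence']) for c in('side',) for r in ctrl.mark_of(c,q)[:1]])
E
```

```text
time: 20.55
position: [0.5309, -0.1002, 0.158]
tool_rot: [-3.138, -0.099, -0.005]
ft_force: [2.6, 4.8, 0.8]
grip_width: 0.547
grip_force: 12.0
time: 21.18
position: [0.4644, -0.1043, 0.1352]
tool_rot: [-3.137, -0.099, 0.001]
ft_force: [-3.1, 5.5, 5.9]
grip_width: 0.535
grip_force: 12.0
lid_edge [(array([ 0.512, -0.102,  0.08 ]), 0.87)]
hasp_pin [(array([ 0.507, -0.105,  0.094]), 0.61)]
hasp_end [(array([ 0.472, -0.101,  0.161]), 0.55)]
```

```bash
python3 -m crank '[{"tx":-6,"ty":0,"tz":9,"turn":0},{"tx":-10,"ty":0,"tz":18,"turn":0},{"tx":-13,"ty":0,"tz":27,"turn":0},{"tx":-15,"ty":0,"tz":36,"turn":0},{"tx":-15,"ty":0,"tz":36,"turn":0}]'
python3 - <<'E'
from h import *
save('side','s4.png')
for q in('lid_edge','hasp_pin','hasp_end'): print(q,[(np.round(r['xyz'],3),r['confidence']) for c in('side',) for r in ctrl.mark_of(c,q)[:1]])
im=cv2.imread('pics/s4.png');cv2.imwrite('pics/s4c.png',cv2.resize(im[120:320,200:400],(600,600)))
E
```

```text
time: 22.0
position: [0.4447, -0.1054, 0.097]
tool_rot: [-3.136, -0.097, 0.018]
ft_force: [-11.5, 5.6, 6.6]
grip_width: 0.543
grip_force: 12.0
lid_edge [(array([ 0.51 , -0.099,  0.075]), 0.94)]
hasp_pin [(array([ 0.511, -0.103,  0.084]), 0.65)]
hasp_end [(array([ 0.447, -0.106,  0.13 ]), 0.63)]
```

View pics/s4c.png

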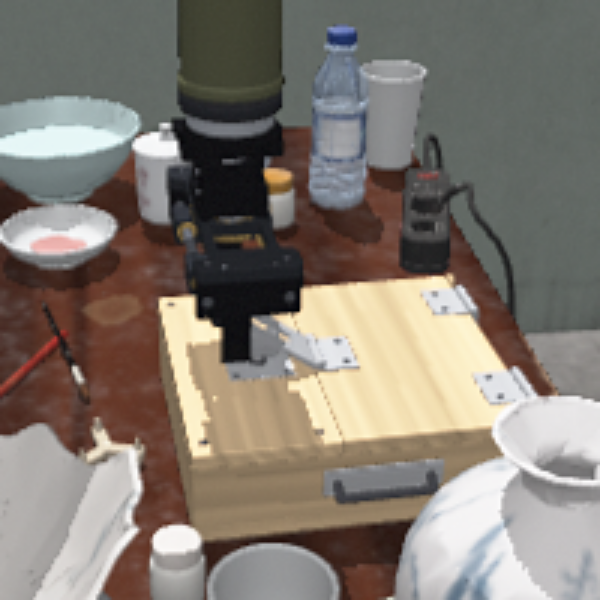

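The crop shows the strap still about 38° up at (285,340), beside the fingers. They slipped down its edges and the lid went flush. I let go and press the strap's end down with closed fingers from above.

```bash
python3 -m crank '[{"tx":0,"ty":0,"tz":0,"turn":0},{"tx":0,"ty":0,"tz":0,"turn":0},{"tx":0,"ty":0,"tz":0,"turn":0},{"tx":0,"ty":0,"tz":-30,"turn":0},{"tx":0,"ty":0,"tz":-90,"turn":0}]' 70; python3 -m crank '[{"tx":0,"ty":0,"tz":-20,"turn":0},{"tx":0,"ty":0,"tz":-20,"turn":0},{"tx":0,"ty":0,"tz":-20,"turn":0},{"tx":0,"ty":0,"tz":-20,"turn":0},{"tx":0,"ty":0,"tz":-20,"turn":0}]' 0 30;  python3 - <<'E'
from h import *
save('wrist','w5.png')
print(rows([.447,-.1058,.16]))
for c in('side','top','wrist'):
  ctrl.get_image(c)
  for q in('lid_edge','hasp_pin','hasp_end'): print(c,q,[(np.round(r['xyz'],3),r['confidence']) for r in ctrl.mark_of(c,q)[:1]])
E
```

```text
time: 22.82
position: [0.4486, -0.1066, 0.1878]
tool_rot: [3.138, 0.097, -0.007]
ft_force: [1.4, 0.7, -0.5]
grip_width: 0.799
grip_force: 0.0
time: 23.45
position: [0.4499, -0.1063, 0.2075]
tool_rot: [3.139, 0.098, -0.003]
ft_force: [-0.2, -0.4, 0.1]
grip_width: 0.319
grip_force: 0.0
[-3.  -0.7 47.7]
side lid_edge [(array([ 0.512, -0.102,  0.091]), 0.6)]
side hasp_pin [(array([ 0.512, -0.101,  0.106]), 0.81)]
side hasp_end [(array([ 0.443, -0.102,  0.136]), 0.8)]
top lid_edge [(array([ 0.505, -0.1  ,  0.097]), 0.64)]
top hasp_pin []
top hasp_end []
wrist lid_edge [(array([ 0.508, -0.097,  0.095]), 0.73)]
wrist hasp_pin [(array([ 0.519, -0.101,  0.102]), 0.59)]
wrist hasp_end [(array([ 0.449, -0.358, -0.   ]), 0.66)]
```

View pics/w5.png

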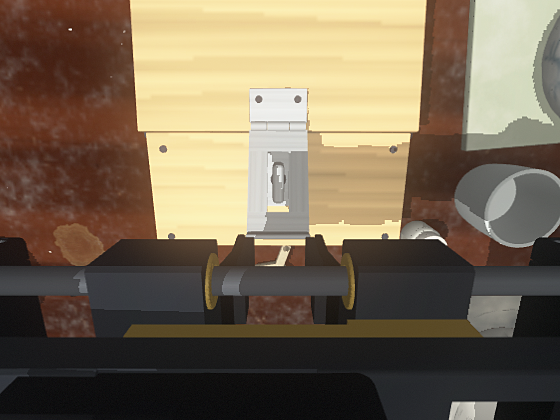

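The wrist view shows the strap over the wing, which sits inside the slot at (279,182) and in line with it. The end is still raised (the network gives z≈0.136). I press the end down.

```bash
python3 -m crank '[{"tx":-4,"ty":-0.5,"tz":20,"turn":0},{"tx":-6,"ty":-0.5,"tz":45,"turn":0},{"tx":-7,"ty":-0.5,"tz":55,"turn":0},{"tx":-8,"ty":-0.5,"tz":62,"turn":0},{"tx":-8,"ty":-0.5,"tz":66,"turn":0}]'; for i in 1 2; do python3 -m crank '[{"tx":-0.5,"ty":0,"tz":4,"turn":0},{"tx":-1,"ty":0,"tz":8,"turn":0},{"tx":-1.5,"ty":0,"tz":12,"turn":0},{"tx":-1.5,"ty":0,"tz":12,"turn":0}]' | grep -E 'posi|ft'; done
```

```text
time: 24.72
position: [0.4428, -0.1062, 0.1425]
tool_rot: [-3.14, -0.098, -0.001]
ft_force: [-0.0, 0.5, 0.5]
grip_width: 0.005
grip_force: 0.0
position: [0.4409, -0.1063, 0.1301]
ft_force: [0.2, 0.2, 0.5]
position: [0.4392, -0.1064, 0.118]
ft_force: [0.2, -0.5, 0.5]
```

```bash
for i in 1 2; do python3 -m crank '[{"tx":0,"ty":0,"tz":4,"turn":0},{"tx":0,"ty":0,"tz":8,"turn":0},{"tx":0,"ty":0,"tz":10,"turn":0},{"tx":0,"ty":0,"tz":10,"turn":0}]' | grep -E 'posi|ft'; done;  python3 - <<'E'
from h import *
save('side','s6.png')
for q in('lid_edge','hasp_pin','hasp_end'): print(q,[(np.round(r['xyz'],3),r['confidence']) for r in ctrl.mark_of('side',q)[:1]])
im=cv2.imread('pics/s6.png');cv2.imwrite('pics/s6c.png',cv2.resize(im[170:290,230:370],(770,660))[:600])
E
```

```text
position: [0.4393, -0.1064, 0.1082]
ft_force: [-0.2, -0.7, 0.8]
position: [0.4392, -0.1064, 0.0981]
ft_force: [-0.4, 0.1, 0.1]
lid_edge [(array([ 0.512, -0.104,  0.093]), 0.85)]
hasp_pin [(array([ 0.514, -0.104,  0.104]), 0.83)]
hasp_end [(array([ 0.439, -0.103,  0.091]), 0.87)]
```

View pics/s6c.png

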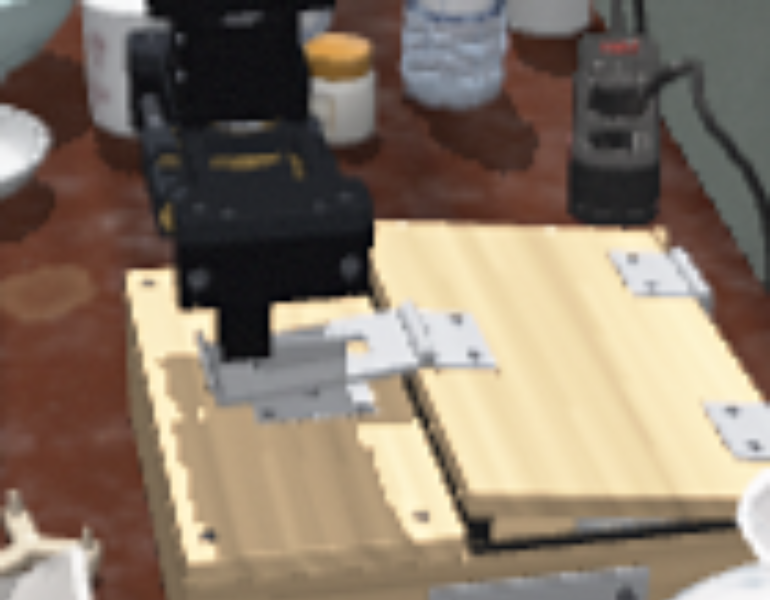

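The crop shows the strap now lying nearly flat over the staple, with its end at z≈0.091 under the fingers and the lid still proud. Next I straddle the wing.

```bash
python3 -m crank '[{"tx":0,"ty":0,"tz":-50,"turn":0},{"tx":10,"ty":0,"tz":-80,"turn":0},{"tx":20,"ty":0,"tz":-100,"turn":0},{"tx":28,"ty":0,"tz":-130,"turn":0},{"tx":28,"ty":0,"tz":-150,"turn":0}]' 20 20; python3 -m crank '[{"tx":0,"ty":0,"tz":0,"turn":0},{"tx":0,"ty":0,"tz":0,"turn":0}]'
python3 - <<'E'
from h import *
P=wing('w7.png')
s=ctrl.get_state();print(rows([.467,-.1045,.115]),s['grip_width'],s['position'])
for q in('lid_edge','hasp_pin','hasp_end'): print(q,[(np.round(r['xyz'],3),r['confidence']) for r in ctrl.mark_of('wrist',q)[:1]])
E
```

```text
time: 27.55
position: [0.4685, -0.1046, 0.2499]
tool_rot: [3.14, 0.098, 0.004]
ft_force: [-0.6, 0.2, -0.2]
grip_width: 0.227
grip_force: 0.0
time: 27.8
position: [0.467, -0.1046, 0.2476]
tool_rot: [-3.14, -0.098, 0.001]
ft_force: [-0.8, -0.0, -0.3]
grip_width: 0.227
grip_force: 0.0
board 0.07941556735776226 337 ((473.7865905761719, -107.09252166748047), (44.201297760009766, 20.47671890258789), 11.722260475158691) ang 3.434868229832614 top 0.10685894052615773
[ 4.000e-01 -1.000e-01  1.324e+02] 0.23040259974515023 [ 0.46678436 -0.10461318  0.24738031]
lid_edge [(array([ 0.511, -0.1  ,  0.098]), 0.97)]
hasp_pin [(array([ 0.517, -0.1  ,  0.103]), 0.74)]
hasp_end [(array([ 0.437, -0.104,  0.082]), 0.57)]
```

View pics/w7.png

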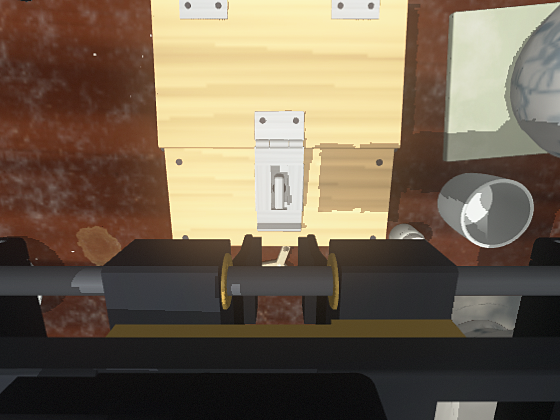

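The wrist view shows the strap down, with the wing at (279,190) straight in its slot. I descend onto it.

```bash
python3 -m crank '[{"tx":0,"ty":0,"tz":60,"turn":0},{"tx":0,"ty":0,"tz":110,"turn":0},{"tx":0,"ty":0,"tz":132,"turn":0},{"tx":0,"ty":0,"tz":138,"turn":0},{"tx":0,"ty":0,"tz":142,"turn":0}]'|grep -E 'posi|ft'; for i in 1 2 3 4; do python3 -m crank '[{"tx":0,"ty":0,"tz":2,"turn":0},{"tx":0,"ty":0,"tz":4,"turn":0},{"tx":0,"ty":0,"tz":4,"turn":0}]' | grep -E 'posi|ft'; done
```

```text
position: [0.4679, -0.1047, 0.1067]
ft_force: [-0.0, -0.4, 0.3]
position: [0.4676, -0.1046, 0.1026]
ft_force: [-0.1, -0.2, -0.1]
position: [0.4672, -0.1046, 0.0982]
ft_force: [-0.2, -0.1, 0.1]
position: [0.4672, -0.1046, 0.0941]
ft_force: [0.2, 0.3, 0.5]
position: [0.4676, -0.1046, 0.0911]
ft_force: [-3.6, -0.1, 8.0]
```

```bash
for i in 1 2 3; do python3 -m crank '[{"tx":0,"ty":0,"tz":2,"turn":0},{"tx":0,"ty":0,"tz":3,"turn":0},{"tx":0,"ty":0,"tz":3,"turn":0}]' | grep -E 'posi|ft'; done
```

```text
position: [0.4669, -0.1047, 0.0886]
ft_force: [-7.4, 0.1, 16.0]
position: [0.466, -0.1048, 0.0854]
ft_force: [-8.9, 1.1, 18.0]
position: [0.4655, -0.1048, 0.0823]
ft_force: [-10.1, 1.1, 19.3]
```

```bash
for i in 1 2; do python3 -m crank '[{"tx":0,"ty":0,"tz":1.5,"turn":0},{"tx":0,"ty":0,"tz":2,"turn":0},{"tx":0,"ty":0,"tz":2,"turn":0}]' | grep -E 'posi|ft'; done
python3 - <<'E'
from h import *
for c in ('side','wrist'):
  ctrl.get_image(c)
  for q in('lid_edge','hasp_pin','hasp_end'): print(q,[(np.round(r['xyz'],3),r['confidence']) for r in ctrl.mark_of(c,q)[:1]])
E
```

```text
position: [0.4654, -0.1048, 0.0812]
ft_force: [-14.0, 2.6, 29.5]
position: [0.4655, -0.1048, 0.081]
ft_force: [-21.3, 3.3, 48.9]
lid_edge [(array([ 0.512, -0.101,  0.074]), 0.74)]
hasp_pin [(array([ 0.509, -0.106,  0.085]), 0.79)]
hasp_end [(array([ 0.434, -0.104,  0.083]), 0.55)]
lid_edge [(array([ 0.509, -0.1  ,  0.074]), 0.91)]
hasp_pin [(array([ 0.519, -0.1  ,  0.08 ]), 0.75)]
hasp_end [(array([ 0.434, -0.108,  0.08 ]), 0.77)]
```

```bash
python3 -m crank '[{"tx":0,"ty":0,"tz":-1,"turn":0},{"tx":0,"ty":0,"tz":-1,"turn":0},{"tx":0,"ty":0,"tz":-1,"turn":0},{"tx":0,"ty":0,"tz":-1,"turn":0}]' 0 30; python3 -m crank '[{"tx":0,"ty":0,"tz":0,"turn":-1.2},{"tx":0,"ty":0,"tz":0,"turn":-2.4},{"tx":0,"ty":0,"tz":0,"turn":-3.6},{"tx":0,"ty":0,"tz":0,"turn":-4.8},{"tx":0,"ty":0,"tz":0,"turn":-4.8}]'
```

```text
time: 32.9
position: [0.4668, -0.1039, 0.0811]
tool_rot: [-3.136, -0.098, 0.006]
ft_force: [-12.9, 3.6, 34.9]
grip_width: 0.111
grip_force: 40.9
time: 33.52
position: [0.4668, -0.104, 0.0811]
tool_rot: [-3.046, -0.748, 0.004]
ft_force: [-13.5, 3.3, 32.4]
grip_width: 0.111
grip_force: 40.6
```

```bash
python3 -m crank '[{"tx":0,"ty":0,"tz":0,"turn":-1.2},{"tx":0,"ty":0,"tz":0,"turn":-2.4},{"tx":0,"ty":0,"tz":0,"turn":-3.6},{"tx":0,"ty":0,"tz":0,"turn":-4.8},{"tx":0,"ty":0,"tz":0,"turn":-6}]'; python3 -m crank '[{"tx":0,"ty":0,"tz":0,"turn":-1.2},{"tx":0,"ty":0,"tz":0,"turn":-2.4},{"tx":0,"ty":0,"tz":0,"turn":-3.6},{"tx":0,"ty":0,"tz":0,"turn":-4.8},{"tx":0,"ty":0,"tz":0,"turn":-5.6}]'; python3 -m crank '[{"tx":0,"ty":0,"tz":0,"turn":0},{"tx":0,"ty":0,"tz":0,"turn":0}]';python3 - <<'E'
from h import *
s=ctrl.get_state();y=R.from_rotvec(s['tool_rot']).as_matrix()[:,1];print(np.degrees(np.arctan2(y[1],y[0])),s['torque'])
E
```

```text
time: 34.15
position: [0.4669, -0.1041, 0.0811]
tool_rot: [-2.747, -1.515, 0.002]
ft_force: [-12.2, 2.3, 30.5]
grip_width: 0.114
grip_force: 41.3
time: 34.78
position: [0.4671, -0.1042, 0.0811]
tool_rot: [-2.3, -2.134, -0.001]
ft_force: [-11.7, 3.1, 30.6]
grip_width: 0.115
grip_force: 37.3
time: 35.02
position: [0.4671, -0.1042, 0.081]
tool_rot: [-2.303, -2.131, -0.0]
ft_force: [-12.0, 2.0, 29.5]
grip_width: 0.113
grip_force: 36.5
-4.431566873789425 [ 0.49793137  2.82572767 -0.005024  ]
```

Turned 82° with the wing held throughout. I release gently, lift clear and check.

```bash
python3 -m crank '[{"tx":0,"ty":0,"tz":-1,"turn":0},{"tx":0,"ty":0,"tz":-1,"turn":0},{"tx":0,"ty":0,"tz":-1,"turn":0},{"tx":0,"ty":0,"tz":-1,"turn":0},{"tx":0,"ty":0,"tz":-1,"turn":0}]' 30; python3 -m crank '[{"tx":0,"ty":0,"tz":-15,"turn":0},{"tx":0,"ty":0,"tz":-60,"turn":0},{"tx":0,"ty":0,"tz":-120,"turn":0},{"tx":0,"ty":0,"tz":-170,"turn":0},{"tx":0,"ty":0,"tz":-170,"turn":0}]'
python3 - <<'E'
from h import *
wing('w8.png')
for c in ('side','wrist','top'):
  ctrl.get_image(c)
  for q in('lid_edge','hasp_pin','hasp_end'): print(c,q,[(np.round(r['xyz'],3),r['confidence']) for r in ctrl.mark_of(c,q)[:1]])
for q in 'lidded_mug glaze_jar rose_saucer cup stilt pigment'.split(): print(q,[np.round(r['xyz'],3) for c in('top','side') for r in ctrl.mark_of(c,q)[:1]])
E
```

```text
time: 35.65
position: [0.47, -0.1049, 0.0814]
tool_rot: [2.304, 2.132, 0.006]
ft_force: [-0.8, 0.2, 12.6]
grip_width: 0.337
grip_force: 5.7
time: 36.28
position: [0.4696, -0.1051, 0.2534]
tool_rot: [2.303, 2.131, 0.01]
ft_force: [-0.2, 0.7, -0.5]
grip_width: 0.343
grip_force: 0.0
board 0.07928498818408786 322 ((466.7322082519531, -104.10467529296875), (33.162925720214844, 9.24470329284668), 85.5097885131836) ang 85.58834276076614 top 0.10688562507427946
side lid_edge [(array([ 0.514, -0.101,  0.073]), 0.75)]
side hasp_pin [(array([ 0.512, -0.099,  0.089]), 0.55)]
side hasp_end [(array([ 0.434, -0.106,  0.082]), 0.72)]
wrist lid_edge [(array([ 0.396, -0.281, -0.002]), 0.75)]
wrist hasp_pin [(array([ 0.516, -0.1  ,  0.087]), 0.77)]
wrist hasp_end [(array([ 0.436, -0.109,  0.082]), 0.81)]
top lid_edge [(array([ 0.504, -0.103,  0.081]), 0.62)]
top hasp_pin [(array([ 0.539, -0.098, -0.004]), 0.66)]
top hasp_end [(array([ 0.435, -0.108,  0.083]), 0.57)]
lidded_mug [array([0.43 , 0.362, 0.002]), array([ 0.426,  0.358, -0.   ])]
glaze_jar [array([0.535, 0.338, 0.   ]), array([0.534, 0.336, 0.002])]
rose_saucer [array([ 0.293,  0.273, -0.002]), array([0.295, 0.27 , 0.002])]
cup [array([ 0.455, -0.354,  0.001]), array([ 0.446, -0.351,  0.002])]
stilt [array([ 0.349, -0.11 ,  0.002]), array([ 0.345, -0.118,  0.   ])]
pigment [array([ 0.39 , -0.276, -0.002]), array([ 0.39 , -0.279, -0.001])]
```

View pics/w8.png

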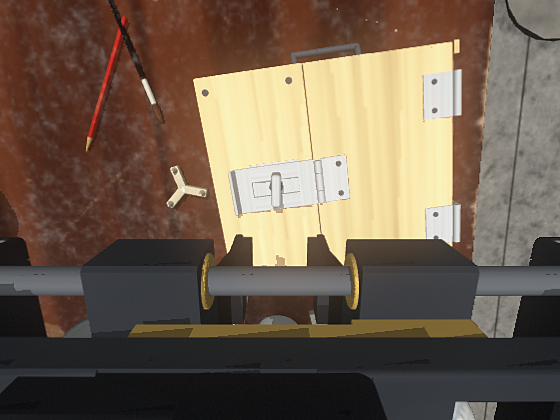

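The wrist view shows the wing at (277,191) standing across the strap, with the strap flat and the lid seam closed. The last check is the lid's flushness by depth, and then I hand in.

Run:
```python
from h import *
m=ctrl.camera_model('wrist');im,d=ctrl.get_image('wrist');P=cloud('wrist',d,m)
al=(P[...,0]-.6606)*.998+(P[...,1]+.0923)*.061; lat=-(P[...,0]-.6606)*.061+(P[...,1]+.0923)*.998
z=lambda a,b:np.nanmedian(P[...,2][(al>a)&(al<b)&(lat>.035)&(lat<.1)&(P[...,2]<.13)])
b,f,r=z(-.20,-.16),z(-.145,-.12),z(-.04,-.01);print(b,f,r)
if f-b<.004: print(ctrl.close_job())
```

```text
0.07843860837673744 0.08100886750671721 0.07967864719785892
the job is handed in; nothing more can be done
None
```

The damp box is shut and the job is handed in at about 36 s: the lid's front edge stands about 2.6 mm above the front board, the hasp lies flat, the wing stands about 82° (1.43 rad) across the strap, and the bystanders measure where they were to within measuring error (under 10 mm); no verdict was returned.

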